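Put the swapped lids back on their brass caskets

TASK

The three brass caskets on the engraver's bench are wearing each other's lids: give every casket the lid of its own outline (round on round, square on square, oblong on oblong), centred, lying flat and, for the square and oblong ones, with its edges parallel to the casket's. Park a lid in the middle of the cork mat while you change them over; the bench is gritty, so never lay a lid on the bare bench. Leave the hammer, the bowl and the cup of punches where they are.

Things in the scene. Friction and masses are not known exactly. Their poses are not given: they have to be found in the camera images.
- lid_round_grip (a point): Round brass lid: a plate 86 mm in diameter, 4 thick. Dark wooden bar handle over its middle (x: along a diameter): 44 long (x), 12 thick (y), 14 high, on two posts, 17 clear above the plate. Round boss underneath, 32 across, 6 deep. 0.22 kg. Point: centre of the bar, 24 above the plate's top, 28 above its underside, 34 above the boss's bottom; z up. It stands 78 above the bench when seated on a casket, 48 on the mat. Starts on the square casket.
- lid_square_grip (a point): Square brass lid: a plate 80 x 80 mm, 4 thick. Dark wooden bar handle over its middle (x: parallel to an edge): 44 long (x), 12 thick (y), 14 high, on two posts, 17 clear above the plate. Round boss underneath, 32 across, 6 deep. 0.22 kg. Point: centre of the bar, 24 above the plate's top, 28 above its underside, 34 above the boss's bottom; z up. It stands 78 above the bench when seated on a casket, 48 on the mat. Starts on the oblong casket.
- lid_oblong_grip (a point): Oblong brass lid: a plate 104 (x) by 72 mm (y), 4 thick. Dark wooden bar handle over its middle (x: along the long side): 44 long (x), 12 thick (y), 14 high, on two posts, 17 clear above the plate. Round boss underneath, 32 across, 6 deep. 0.22 kg. Point: centre of the bar, 24 above the plate's top, 28 above its underside, 34 above the boss's bottom; z up. It stands 78 above the bench when seated on a casket, 48 on the mat. Starts on the round casket.
- case_round: Round casket of aged, darker brass, 112 mm in diameter. 50 high, wide flat rim, open mouth 60 in diameter in the middle, deeper than the lids' bosses; fixed. Origin: centre of its underside, at bench height; z up, the direction of x has no meaning. Its own lid is the round one; it starts wearing the oblong lid.
- case_square: Square casket of aged, darker brass, 104 x 104 mm. 50 high, wide flat rim, open mouth 56 x 56 in the middle, deeper than the lids' bosses; fixed. Origin: centre of its underside, at bench height; z up, x and y parallel to its sides. Its own lid is the square one; it starts wearing the round lid.
- case_oblong: Oblong casket of aged, darker brass, 128 (x) by 96 mm (y). 50 high, wide flat rim, open mouth 84 by 52 in the middle, deeper than the lids' bosses; fixed. Origin: centre of its underside, at bench height; z up, x along its long side. Its own lid is the oblong one; it starts wearing the square lid.
- mat: Square cork mat 130 x 130 mm, 14 thick, empty at the start, fixed: the free spot for parking a lid (which there stands on its boss). Origin: centre of its underside, at bench height.
- hammer: Bystander: hammer with a wooden handle and a steel head, about 240 mm long, lying on the bench beyond the caskets to the robot's right. Origin: near the middle of its handle, at bench height; x along the handle to the head.
- bowl: Bystander: small brass bowl, 120 across and 45 mm high, beyond the caskets to the robot's left. Origin: centre of its underside.
- cup: Bystander: wooden cup, 72 across and 65 mm high, with steel punches standing in it up to about 110 high, near the robot on its left. Origin: centre of its underside.
There are look-alikes about, which are no part of the job. Leave any green, pink or red look-alike of the part that bears lid_square_grip alone.

How it is judged:
On the way:
1. a lid has been parked on the cork mat (((horizontal distance between lid_round_grip and mat below 0.045 m and z of lid_round_grip in the frame of mat below 0.0515 m and angle between lid_round_grip's own z axis and vertical below 0.1 rad) or (horizontal distance between lid_square_grip and mat below 0.045 m and z of lid_square_grip in the frame of mat below 0.0515 m and angle between lid_square_grip's own z axis and vertical below 0.1 rad) or (horizontal distance between lid_oblong_grip and mat below 0.045 m and z of lid_oblong_grip in the frame of mat below 0.0515 m and angle between lid_oblong_grip's own z axis and vertical below 0.1 rad))), for 0.2 s.
At the end, for the whole second after the job is handed in: Each lid lies released and still on the casket of its own outline: within 11 mm of its centre, seated (handle centre 74.5 to 81.5 mm above the casket's underside), tilted under 4 degrees; square and oblong lids parallel to the casket's sides within 11 degrees (any quarter / half turn) (horizontal distance between lid_round_grip and case_round below 0.011 m and z of lid_round_grip in the frame of case_round between 0.0745 and 0.0815 m and angle between each of lid_round_grip, lid_square_grip, lid_oblong_grip's own z axis and vertical below 0.07 rad and horizontal distance between lid_square_grip and case_square below 0.011 m and z of lid_square_grip in the frame of case_square between 0.0745 and 0.0815 m and (angle between the x axis of lid_square_grip and the x axis of case_square, either way round below 0.2 rad or angle between the x axis of lid_square_grip and the y axis of case_square, either way round below 0.2 rad) and horizontal distance between lid_oblong_grip and case_oblong below 0.011 m and z of lid_oblong_grip in the frame of case_oblong between 0.0745 and 0.0815 m and angle between the x axis of lid_oblong_grip and the x axis of case_oblong, either way round below 0.2 rad and linear speed of each of lid_round, lid_square, lid_oblong below 0.01 m/s); the robot touches nothing.
It fails at once if a lid is laid on the bare bench (height (world z) of any of lid_round_grip, lid_square_grip, lid_oblong_grip below 0.041 m).
It fails at once if the hammer is moved by more than 20 mm (distance of hammer from where it was at the start of the episode above 0.02 m).
It fails at once if the bowl is moved by more than 20 mm (distance of bowl from where it was at the start of the episode above 0.02 m).
It fails at once if the cup is moved by more than 20 mm (distance of cup from where it was at the start of the episode above 0.02 m).
It also fails if it takes over 102 s, if anything falls off the work surface, if the arm or the gripper's body presses on something with over 40 N, if the wrist force passes 120 N, or if a joint passes its speed limit or range.

ROBOT

A 6-joint arm with a two-finger parallel gripper is mounted at the origin on the work surface. World frame = base frame: x ahead of the robot, y to its left, z up, the work surface at z = 0. Lengths are in m, angles in rad, forces in N, time in s.
With the tool pointing down it reaches from about 0.35 to 0.775 m from the base axis. Payload 7.3 kg.
Tool frame: the origin (TCP) lies at the very end of the fingers, on their centre line; the grasp point (between the pads) lies 19 mm behind it; z points along the fingers, y is the direction in which the jaws open and shut (so a half turn about z gives the same grasp; the last joint's range is limited). The gripper opens to 92 mm and grips with 3 to 60 N. Pads are 19 mm wide; open, the fingers measure 130 mm over their backs; the gripper's body (75 mm by 190 mm) begins 47 mm behind the grasp point.
Start: joints at [1.142, 0.342, 1.524, -0, 1.275, -0.146], TCP at [0.146, 0.504, 0.227] pointing down, gripper open.
Joint ranges: [-2.53, 2.53], [-0.77, 2.02], [0.04, 2.7], [-1, 4.14], [0.28, 2.66], [-3.11, 3.11]. Speed limits (rad/s): [2.57, 2.57, 3.14, 3.14, 3.14, 3.14].

INTERFACE

Orientations are given as [roll, pitch, yaw] about the fixed x, y, z axes, in that order (R = Rz(yaw) Ry(pitch) Rx(roll)).
In Python, from cell import robot gives the robot as it stands.
- The arm moves only by the tool apply_moves, never from a script. Its argument "plan" is a list of rows, each an object of numbers: "tx", "ty", "tz": the shift along the tool's x, y, z in m; "yaw": the turn about the tool's z in rad; "grip": the opening, from -1 (shut) to 1 (fully open), so that 0 is half open. In form: [{"tx": .., "ty": .., "tz": .., "yaw": .., "grip": ..}, ...]. A call has 1 to 8 rows; each row is the pose to reach, as a shift and turn from the pose commanded when the call began, along the tool's axes at that moment; what a row does not reach only later rows make up. A row lasts 1/8 s, in which the tool goes at most 62.5 mm and 10.7 degrees, less where a joint would pass 70% of its speed; a pose out of reach is approached as far as the arm can. A call with a gripper value outside its range is refused whole. The fingers move at their own pace and stop on an object; "force" is the grip in N (left out, the last holds). Time passes only in rows, so rows that repeat a pose let the fingers close. It gives the time, the measured TCP pose, the force and the opening at its end, in the units of the state.
- robot.observe(): the state, without advancing time (a new reading comes with each control period).
- robot.read_camera(name): name is "side" or "top" or "wrist"; returns (picture, depth): 384x512x3 uint8, red, green, blue; 384x512 float32, m along the optical axis (not along the pixel's ray), 0 where there is no reading.
- robot.get_calibration(name): a dict with "camera_matrix" (3x3 intrinsics, pixels), "R" (3x3) and "t" (3): a world point X has camera coordinates R X + t. Camera axes: x right, y down, z forward; pixel columns grow to the right and rows downward; lengths in m; the calibration is good to about 2 mm. A picture is of the moment at which its call begins: read the wrist's pose just before it. get_calibration takes no time and is no camera call; for the wrist camera it gives the pose at the moment of the call.
- robot.hand_in(): hands the job in, once; it reports no verdict.
Trained networks look in the newest picture that a camera, given by its name, has taken for a name from the list of things; names that differ only in an ending like _2 or _b are one class to them, and where a whole thing is asked for, a point or a joint stands for the part that bears it (a point fixed in the world has none). Each returns a list of dicts, best first, with "confidence" (0 to 1); they miss things now and then, are a little off and sometimes report something else, mostly with a low value. They report only what shows in the picture. A call takes as long as a camera call. They do not tell look-alikes from the thing itself.
- robot.outline_of(label, camera): "region" (384x512 bool, what is visible of it) and "pixel" ([row, column] in pixels, amid what is visible of it).
- robot.tip_of(label, camera): "pixel" ([row, column] in pixels: a listed point, or the origin of a listed thing).
The state is a dict: "time": time; "qpos": joint angles; "qvel": joint speeds; "joint_efforts": joint torques, N m; "tool_pos": TCP position; "tool_rot": TCP orientation; "contact_force": force on the tool from outside, world axes, zero at the start; "torque": the same for the moment, N m; "opening": finger opening in m.
Only numpy, scipy, OpenCV 4.12 (cv2) and the standard library are available. Lean on these libraries where they do the work, as an engineer would, in place of code of your own. Each camera call takes 0.05 s, during which the arm holds its last target.

## Working session

There is one attempt and no reset: what is moved stays moved. The work goes in short steps, Python scripts to look and compute and a tool call to move; the robot and the scene stay as the last step left them, time stands still between calls to the robot, and variables do not carry over. Pictures are saved under pics/ and viewed, and the job is handed in when it is done.

Besides the shell and the picture viewer there is one more tool, called after "Request:" as name([rows], argument=value, ...), one row to a line, values as JSON. apply_moves: Moves the arm, as the interface text tells. Its arguments: {"type":"object","properties":{"plan":{"type":"array","items":{"type":"object","properties":{"tx":{"type":"number"},"ty":{"type":"number"},"tz":{"type":"number"},"yaw":{"type":"number"},"grip":{"type":"number"}}}},"force":{"type":"number"}},"required":["plan"]}

```bash
mkdir -p pics; ls
python3 - <<'E'
from cell import robot
import cv2
s=robot.observe();print(s)
for n in("top","side"):
    p,d=robot.read_camera(n);cv2.imwrite(f"pics/{n}0.png",p[:,:,::-1])
    c=robot.get_calibration(n);print(n,c)
E
```

```text
pics
{'time': 0.0, 'qpos': array([ 1.14205090e+00,  3.42708695e-01,  1.52505486e+00, -1.55302710e-05,
        1.27541420e+00, -1.45999807e-01]), 'qvel': array([-2.37894374e-03, -1.65232848e-05,  1.09217360e-03, -8.73806301e-04,
        2.13847021e-03,  1.26170748e-03]), 'joint_efforts': array([-1.92736052e-04, -4.31245422e+01, -2.44220585e+01,  7.16987858e-02,
        5.62233967e-02, -1.41836672e-04]), 'tool_pos': array([0.14627352, 0.50376262, 0.22603905]), 'tool_rot': array([-3.14002226e+00, -2.15910301e-04,  2.85885139e+00]), 'contact_force': array([-0.23732371, -0.1777666 , -0.69357016]), 'torque': array([ 0.01214576, -0.02986023,  0.02801025]), 'opening': 0.09166466107706049}
top {'camera_matrix': array([[441.13596438,   0.        , 256.4925764 ],
       [  0.        , 441.13596438, 192.14088879],
       [  0.        ,   0.        ,   1.        ]]), 'R': array([[ 0.0569577 , -0.99835917,  0.00589738],
       [-0.97493996, -0.05689204, -0.21507063],
       [ 0.21505325,  0.00650034, -0.97658069]]), 't': array([0.05232273, 0.58198695, 1.30580955])}
side {'camera_matrix': array([[475.48082445,   0.        , 257.12930968],
       [  0.        , 475.48082445, 187.59355045],
       [  0.        ,   0.        ,   1.        ]]), 'R': array([[ 0.78732368, -0.61643352,  0.01145111],
       [-0.46198969, -0.60215993, -0.65112898],
       [ 0.40827313,  0.50735897, -0.7588807 ]]), 't': array([-0.3883334 ,  0.36519044,  1.11436857])}
```

View pics/top0.png

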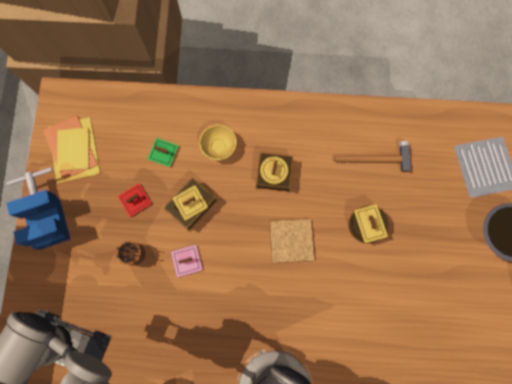

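View pics/side0.png

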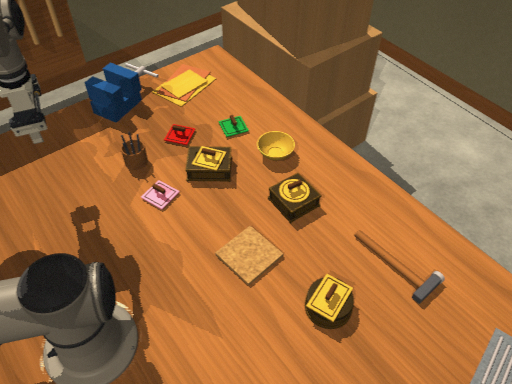

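```bash
cat > h.py <<'E'
from cell import robot
import cv2, numpy as np
def cloud(d,c):
    K=c["camera_matrix"];v,u=np.mgrid[:d.shape[0],:d.shape[1]]
    P=np.stack([(u-K[0,2])/K[0,0]*d,(v-K[1,2])/K[1,1]*d,d],-1)
    return (P-c["t"])@c["R"]
def pix2w(pix,z,c):
    K=c["camera_matrix"];r=np.array([(pix[1]-K[0,2])/K[0,0],(pix[0]-K[1,2])/K[1,1],1.])
    r=c["R"].T@r;o=-c["R"].T@c["t"];return o+r*(z-o[2])/r[2]
def proj(X,c):
    p=c["camera_matrix"]@(c["R"]@np.array(X)+c["t"]);return p[1]/p[2],p[0]/p[2]
E
python3 - <<'E'
from h import *
p,d=robot.read_camera("top");c=robot.get_calibration("top")
np.savez("top0.npz",p=p,d=d)
W=cloud(d,c)
for n,z in [("lid_round_grip",.078),("lid_square_grip",.078),("lid_oblong_grip",.078),("case_round",0),("case_square",0),("case_oblong",0),("mat",0)]:
    print(n,[(np.round(t["pixel"]),round(t["confidence"],2),np.round(pix2w(t["pixel"],z,c),3)) for t in robot.tip_of(n,"top")[:5]])
print(robot.observe()["time"])
for n in ("case_round","case_square","case_oblong","mat","lid_round_grip","lid_square_grip","lid_oblong_grip"):
    for t in robot.outline_of(n,"top")[:3]:
        m=t["region"]&(d>0);q=W[m];
        r=cv2.minAreaRect(q[:,:2].astype(np.float32)*1000)
        print(n,np.round(t["pixel"]),round(t["confidence"],2),m.sum(),np.round(np.percentile(q[:,2],[5,50,95]),3),np.round(np.array(r[0]+r[1]+(r[2],)),1))
E
```

```text
lid_round_grip [(array([166., 275.]), 0.9, array([0.663, 0.034, 0.078]))]
lid_square_grip [(array([263., 186.]), 0.87, array([0.349, 0.281, 0.078])), (array([196., 133.]), 0.73, array([0.542, 0.461, 0.078])), (array([154., 160.]), 0.71, array([0.678, 0.392, 0.078]))]
lid_oblong_grip []
case_round [(array([228., 366.]), 0.58, array([ 0.496, -0.268,  0.   ]))]
case_square [(array([173., 272.]), 0.86, array([0.659, 0.037, 0.   ])), (array([205., 189.]), 0.57, array([0.537, 0.3  , 0.   ]))]
case_oblong [(array([205., 191.]), 0.78, array([0.537, 0.295, 0.   ]))]
mat [(array([240., 292.]), 0.8, array([ 0.444, -0.034,  0.   ])), (array([165., 272.]), 0.5, array([0.686, 0.04 , 0.   ]))]
0.5
case_round [227. 359.] 0.95 419 [0.003 0.047 0.054] [ 502.5 -269.3  117.3  115.2    2.8]
case_square [183. 272.] 0.82 713 [0.006 0.05  0.055] [663.3  32.6 114.7 127.4  88. ]
case_oblong [213. 197.] 0.71 759 [0.005 0.049 0.054] [537.  290.4  99.6 137.5  51.2]
mat [241. 293.] 0.87 1734 [0.009 0.014 0.019] [440.3 -35.2 134.3 135.2   6.3]
mat [169. 272.] 0.71 560 [0.05  0.055 0.084] [653.5  34.3  84.4  82.9   3. ]
mat [227. 359.] 0.71 397 [0.005 0.047 0.055] [ 499.1 -275.3  127.8  107.9   80.3]
lid_round_grip [168. 275.] 0.91 531 [0.05  0.056 0.085] [654.9  34.8  81.4  82.    3.7]
lid_round_grip [142. 216.] 0.61 984 [0.004 0.02  0.046] [740.9 221.3 114.8 116.   27.1]
lid_square_grip [202. 190.] 0.93 659 [0.05  0.054 0.084] [535.6 292.4  85.7  80.2  33.3]
lid_square_grip [263. 188.] 0.78 606 [0.005 0.01  0.041] [358.2 292.3  78.2  77.   18.6]
lid_square_grip [199. 133.] 0.73 585 [0.005 0.011 0.04 ] [541.1 477.4  83.2  78.7  36.2]
lid_oblong_grip [222. 368.] 0.81 771 [0.05  0.055 0.084] [ 502.4 -271.   103.7   76.    19.5]
```

```bash
cat >> h.py <<'E'
def go(x,y,z,yaw=None,rows=None):
    """print tool shift to world target"""
    s=robot.observe();p=s["tool_pos"];yw=s["tool_rot"][2]
    dx,dy=x-p[0],y-p[1]
    tx=dx*np.cos(yw)+dy*np.sin(yw); ty=dx*np.sin(yw)-dy*np.cos(yw); tz=p[2]-z
    dyaw=0
    if yaw is not None:
        best=None
        for k in range(-4,5):
            w=yaw+k*np.pi; q6=s["qpos"][5]-(w-yw)+np.arctan2(y,x)-s["qpos"][0]
            if abs(q6)<2.9 and (best is None or abs(w-yw)<abs(best-yw)): best=w
        dyaw=-(best-yw)
    n=max(np.hypot(np.hypot(tx,ty),tz)/.0625,abs(np.degrees(dyaw))/10.7)
    print("tx %.4f ty %.4f tz %.4f yaw %.3f rows>=%.1f t=%.2f"%(tx,ty,tz,dyaw,n,s["time"]))
def bars(d,c,cands):
    W=cloud(d,c)
    for n,(x,y,zb) in cands.items():
        m=(np.hypot(W[...,0]-x,W[...,1]-y)<.04)&(W[...,2]>zb-.004)&(W[...,2]<zb+.02)&(d>0)
        q=W[m][:,:2];k=q.mean(0);w,V=np.linalg.eigh(np.cov((q-k).T));a=np.arctan2(V[1,1],V[0,1])
        r=cv2.minAreaRect(q.astype(np.float32)*1000)
        print(n,m.sum(),"c",np.round(k,4),"dir deg",round(np.degrees(a)%180,1),"sd",np.round(np.sqrt(w)*1000,1), np.round(np.array(r[0]+r[1]),1))
E
python3 - <<'E'
from h import *
z=np.load("top0.npz");c=robot.get_calibration("top")
bars(z["d"],c,dict(rnd=(.655,.035,.078),sq=(.536,.292,.078),ob=(.502,-.271,.078)))
go(.502-.03,-.271,.30,0)
print(robot.get_calibration("wrist"))
p=z["p"]
cv2.imwrite("pics/crop0.png",np.hstack([cv2.resize(p[150:250,150:250],None,fx=4,fy=4,interpolation=2),cv2.resize(p[150:250,310:410],None,fx=4,fy=4,interpolation=2)])[:,:,::-1])
E
```

```text
rnd 55 c [0.6533 0.036 ] dir deg 170.4 sd [ 3.5 12.9] [653.9  36.   11.8  42.3]
sq 62 c [0.5341 0.29  ] dir deg 124.0 sd [ 3.7 12.5] [534.5 290.7  12.6  42.9]
ob 66 c [ 0.5017 -0.2687] dir deg 18.3 sd [ 3.6 12.7] [ 501.7 -269.1   43.4   12. ]
tx -0.5289 ty -0.6535 tz -0.0732 yaw -0.283 rows>=13.5 t=0.85
{'camera_matrix': array([[303.59251786,   0.        , 254.5081767 ],
       [  0.        , 303.59251786, 193.78110593],
       [  0.        ,   0.        ,   1.        ]]), 'R': array([[ 2.77796298e-01,  9.60639639e-01,  8.36777558e-04],
       [ 9.22901847e-01, -2.67124889e-01,  2.77302136e-01],
       [ 2.66610948e-01, -7.62612434e-02, -9.60782402e-01]]), 't': array([-0.52550905, -0.03465522,  0.38889429])}
```

View pics/crop0.png

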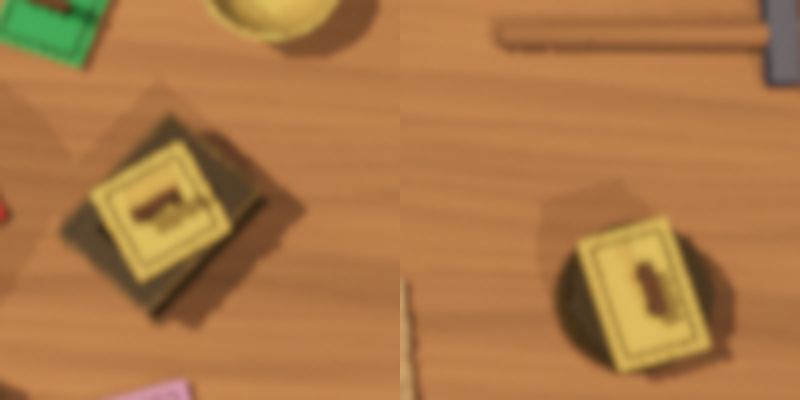

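The candidates for the square lid in the top view are brass (203,190), pink (261,187), red (200,135) and green (152,164). I choose the brass one on the dark casket, and the crop confirms it. The round lid is only at (168,275) and the oblong lid only at (222,370). On the way I'll look at each casket from above.

Run:
```python
from h import *
go(.49,.27,.26)
```

```text
tx -0.3952 ty -0.1290 tz -0.0332 yaw 0.000 rows>=6.7 t=0.85
```

Request:
apply_moves([
  {"tx": -0.06,"ty": -0.02,"tz": -0.005},
  {"tx": -0.12,"ty": -0.04,"tz": -0.01},
  {"tx": -0.18,"ty": -0.06,"tz": -0.015},
  {"tx": -0.23,"ty": -0.08,"tz": -0.02},
  {"tx": -0.29,"ty": -0.1,"tz": -0.025},
  {"tx": -0.35,"ty": -0.12,"tz": -0.03},
  {"tx": -0.395,"ty": -0.13,"tz": -0.033},
  {"tx": -0.395,"ty": -0.13,"tz": -0.033},
])

```text
schema error: expected keys tx, ty, tz, yaw, grip
```

```bash
cat >> h.py <<'E'
def shot(tag,cam="wrist"):
    c=robot.get_calibration(cam);p,d=robot.read_camera(cam)
    np.savez(f"{tag}.npz",p=p,d=d,K=c["camera_matrix"],R=c["R"],t=c["t"])
    cv2.imwrite(f"pics/{tag}.png",p[:,:,::-1]);return p,d,c
def load(tag):
    z=np.load(f"{tag}.npz");return z["p"],z["d"],dict(camera_matrix=z["K"],R=z["R"],t=z["t"])
E
python3 - <<'E'
from h import *
print(robot.observe()["tool_pos"],robot.observe()["qvel"].max())
p,d,c=shot("w1")
bars(d,c,dict(sq=(.535,.291,.078),rnd=(.655,.035,.078)))
E
```

```text
[0.14650874 0.50417679 0.22676237] 0.0008903508834169424
sq 0 c [nan nan] dir deg nan sd [nan nan] [0. 0. 0. 0.]
rnd 0 c [nan nan] dir deg nan sd [nan nan] [0. 0. 0. 0.]h.py:30: RuntimeWarning: Mean of empty slice.
  q=W[m][:,:2];k=q.mean(0);w,V=np.linalg.eigh(np.cov((q-k).T));a=np.arctan2(V[1,1],V[0,1])
  ret = um.true_divide(
  avg = a.mean(axis, **keepdims_kw)
h.py:30: RuntimeWarning: Degrees of freedom <= 0 for slice
  q=W[m][:,:2];k=q.mean(0);w,V=np.linalg.eigh(np.cov((q-k).T));a=np.arctan2(V[1,1],V[0,1])
  c *= np.true_divide(1, fact)
  c *= np.true_divide(1, fact)
```

View pics/w1.png

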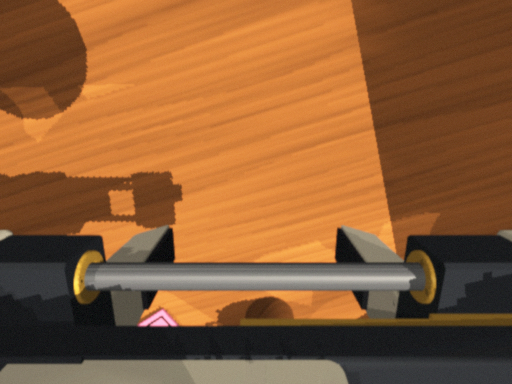

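```bash
cat >> h.py <<'E'
from scipy.optimize import minimize
def model(kind,q,x,y,a):
    c,s=np.cos(a),np.sin(a);u=(q[:,0]-x)*c+(q[:,1]-y)*s;v=-(q[:,0]-x)*s+(q[:,1]-y)*c
    if kind[0]=="r": return np.hypot(u,v)-kind[1]
    return np.maximum(abs(u)-kind[1],abs(v)-kind[2])
def fit(img_mask,c,z,kind,x0,y0,a0):
    """fit footprint at height z to binary mask (same size as image) by IoU on a world grid"""
    g=np.arange(-.1,.1,.001);X,Y=np.meshgrid(x0+g,y0+g);q=np.stack([X.ravel(),Y.ravel()],1)
    P=np.c_[q,np.full(len(q),z)]@c["R"].T+c["t"];K=c["camera_matrix"]
    mx=(P[:,0]/P[:,2]*K[0,0]+K[0,2]).astype(np.float32);my=(P[:,1]/P[:,2]*K[1,1]+K[1,2]).astype(np.float32)
    m=cv2.remap(img_mask.astype(np.float32),mx.reshape(-1,1),my.reshape(-1,1),cv2.INTER_LINEAR).ravel()
    def f(p):
        s=1/(1+np.exp(np.clip(model(kind,q,*p)/.001,-50,50)));return -(s*(2*m-1)).sum()
    b=None
    for da in ([0] if kind[0]=="r" else np.radians([-30,-15,0,15,30])):
        r=minimize(f,[x0,y0,a0+da],method="Nelder-Mead",options=dict(initial_simplex=np.array([x0,y0,a0+da])+np.array([[0,0,0],[.01,0,0],[0,.01,0],[0,0,.15]])))
        if b is None or r.fun<b.fun:b=r
    x,y,a=b.x;return x,y,np.degrees(a)%180,-b.fun/m.sum()
E
cat > fitall.py <<'E'
from h import *
import sys
def run(tag):
    p,d,c=load(tag);W=cloud(d,c)
    for n,kind,x,y,a in [("case_round",("r",.056),.502,-.27,0),("case_square",("q",.052,.052),.657,.034,0),("case_oblong",("q",.064,.048),.536,.291,np.radians(141))]:
        near=np.hypot(W[...,0]-x,W[...,1]-y)<.1
        m=near&(W[...,2]>.040)&(d>0)
        m=cv2.morphologyEx(m.astype(np.uint8),cv2.MORPH_OPEN,np.ones((3,3)))
        # fill specks
        m=cv2.medianBlur(m,5)
        print(tag,n,np.round(fit(m,c,.05,kind,x,y,a),4))
    x,y=.44,-.035
    m=((np.hypot(W[...,0]-x,W[...,1]-y)<.11)&(W[...,2]>.007)&(d>0)).astype(np.uint8);m=cv2.medianBlur(m,5)
    print(tag,"mat",np.round(fit(m,c,.014,("q",.065,.065),x,y,0),4))
if __name__=="__main__":
    shot("top1","top");shot("side1","side")
    run("top1");run("side1")
E
python3 fitall.py
python3 - <<'E'
from h import *
for t in("top1","side1"):
    p,d,c=load(t);bars(d,c,dict(rnd=(.655,.035,.078),sq=(.536,.292,.078),ob=(.502,-.271,.078)))
E
```

```text
rnd 56 c [0.6527 0.036 ] dir deg 171.1 sd [ 3.5 13.2] [653.6  36.   11.8  41.3]
sq 63 c [0.5336 0.2904] dir deg 124.1 sd [ 3.7 12.6] [534.5 290.7  13.   42.9]
ob 69 c [ 0.5011 -0.2685] dir deg 18.6 sd [ 3.8 12.6] [ 501.8 -269.4   43.7   12.3]
rnd 74 c [0.6532 0.0329] dir deg 170.2 sd [ 3.6 12.9] [653.9  34.4  12.9  45.1]
sq 70 c [0.5335 0.2876] dir deg 122.0 sd [ 3.8 12.6] [533.9 288.7  15.5  44.2]
ob 97 c [ 0.5005 -0.2716] dir deg 18.8 sd [ 3.6 13. ] [ 501.9 -270.9   43.3   12. ]Traceback (most recent call last):
  File "fitall.py", line 17, in <module>
    run("top1");run("side1")
    ~~~^^^^^^^^
  File "fitall.py", line 11, in run
    print(tag,n,np.round(fit(m,c,.05,kind,x,y,a),4))
                         ~~~^^^^^^^^^^^^^^^^^^^^
  File "h.py", line 49, in fit
    m=cv2.remap(img_mask.astype(np.float32),mx.reshape(-1,1),my.reshape(-1,1),cv2.INTER_LINEAR).ravel()
      ~~~~~~~~~^^^^^^^^^^^^^^^^^^^^^^^^^^^^^^^^^^^^^^^^^^^^^^^^^^^^^^^^^^^^^^^^^^^^^^^^^^^^^^^^
cv2.error: OpenCV(4.12.0) /io/opencv/modules/imgproc/src/imgwarp.cpp:1713: error: (-215:Assertion failed) dst.cols < SHRT_MAX && dst.rows < SHRT_MAX && src.cols < SHRT_MAX && src.rows < SHRT_MAX in function 'remap'
```

```bash
sed -i 's/mx.reshape(-1,1),my.reshape(-1,1)/mx.reshape(X.shape),my.reshape(X.shape)/' h.py
python3 - <<'E'
from fitall import *
run("top1");run("side1")
go(.49,.27,.26)
E
```

```text
top1 case_round [ 0.5034 -0.2701  2.0707  0.9259]
top1 case_square [6.549000e-01 3.350000e-02 1.768202e+02 9.066000e-01]
top1 case_oblong [  0.5345   0.2933 141.5607   0.911 ]
top1 mat [ 0.4394 -0.0324  6.4194  0.9431]
side1 case_round [ 0.5034 -0.2722  1.0069  0.9198]
side1 case_square [6.534000e-01 3.090000e-02 1.768372e+02 8.649000e-01]
side1 case_oblong [  0.533    0.2904 141.6101   0.8642]
side1 mat [ 0.4388 -0.0351  6.3396  0.9432]
tx -0.3952 ty -0.1290 tz -0.0332 yaw 0.000 rows>=6.7 t=1.00
```

Run:
```python
from h import *
for x,y in [(.2,.47),(.25,.434),(.3,.4),(.35,.36),(.38,.31),(.41,.26),(.43,.20),(.44,.14)]: go(x,y,.22,np.radians(18.6))
```

```text
tx -0.0609 ty -0.0179 tz 0.0068 yaw -0.607 rows>=3.3 t=1.00
tx -0.1190 ty -0.0385 tz 0.0068 yaw -0.607 rows>=3.3 t=1.00
tx -0.1765 ty -0.0572 tz 0.0068 yaw -0.607 rows>=3.3 t=1.00
tx -0.2357 ty -0.0817 tz 0.0068 yaw -0.607 rows>=4.0 t=1.00
tx -0.2784 ty -0.1213 tz 0.0068 yaw -0.607 rows>=4.9 t=1.00
tx -0.3212 ty -0.1609 tz 0.0068 yaw -0.607 rows>=5.7 t=1.00
tx -0.3571 ty -0.2130 tz 0.0068 yaw -0.607 rows>=6.7 t=1.00
tx -0.3835 ty -0.2678 tz 0.0068 yaw -0.607 rows>=7.5 t=1.00
```

Request:
apply_moves([
  {"tx": -0.06,"ty": -0.018,"tz": 0,"yaw": 0,"grip": 1},
  {"tx": -0.12,"ty": -0.038,"tz": 0,"yaw": 0,"grip": 1},
  {"tx": -0.176,"ty": -0.057,"tz": 0,"yaw": 0,"grip": 1},
  {"tx": -0.235,"ty": -0.08,"tz": 0,"yaw": -0.15,"grip": 1},
  {"tx": -0.278,"ty": -0.12,"tz": 0,"yaw": -0.3,"grip": 1},
  {"tx": -0.32,"ty": -0.16,"tz": 0,"yaw": -0.45,"grip": 1},
  {"tx": -0.357,"ty": -0.21,"tz": 0,"yaw": -0.607,"grip": 1},
  {"tx": -0.383,"ty": -0.267,"tz": 0,"yaw": -0.607,"grip": 1},
])

```text
time: 2.0
tool_pos: [0.4403, 0.142, 0.2267]
tool_rot: [-3.141, 0.001, -2.815]
contact_force: [-0.1, 0.2, -0.2]
opening: 0.0918
```

Run:
```python
from h import *
print(robot.observe()["tool_pos"],robot.observe()["tool_rot"])
for x,y,z in [(.46,-.05,.20),(.501,-.27,.16),(.501,-.27,.059)]: go(x,y,z,np.radians(18.6))
```

```text
[0.44026898 0.14199083 0.22673886] [-3.14143096e+00  9.06017812e-04 -2.81540402e+00]
tx 0.0428 ty -0.1882 tz 0.0267 yaw 0.002 rows>=3.1 t=2.00
tx 0.0745 ty -0.4097 tz 0.0667 yaw 0.002 rows>=6.7 t=2.00
tx 0.0745 ty -0.4097 tz 0.1677 yaw 0.002 rows>=7.2 t=2.00
```

Request:
apply_moves([
  {"tx": 0.01,"ty": -0.06,"tz": 0.01,"yaw": 0,"grip": 1},
  {"tx": 0.02,"ty": -0.12,"tz": 0.02,"yaw": 0,"grip": 1},
  {"tx": 0.032,"ty": -0.18,"tz": 0.03,"yaw": 0,"grip": 1},
  {"tx": 0.043,"ty": -0.24,"tz": 0.04,"yaw": 0,"grip": 1},
  {"tx": 0.054,"ty": -0.3,"tz": 0.05,"yaw": 0,"grip": 1},
  {"tx": 0.065,"ty": -0.36,"tz": 0.06,"yaw": 0,"grip": 1},
  {"tx": 0.0745,"ty": -0.41,"tz": 0.066,"yaw": 0,"grip": 1},
  {"tx": 0.0745,"ty": -0.41,"tz": 0.066,"yaw": 0,"grip": 1},
])

```text
time: 3.0
tool_pos: [0.499, -0.2719, 0.1596]
tool_rot: [3.142, -0.001, -2.822]
contact_force: [0.1, 0.3, 0.3]
opening: 0.0918
```

Run:
```python
from h import *
p,d,c=shot("w2")
go(.501,-.27,.060,np.radians(18.6))
try: bars(d,c,dict(ob=(.501,-.27,.078)))
except Exception as e: print(e)
```

```text
tx -0.0019 ty -0.0009 tz 0.0999 yaw -0.003 rows>=1.6 t=3.05
ob 744 c [ 0.5    -0.2693] dir deg 19.1 sd [ 3.3 12.7] [ 501.6 -269.    43.4   11.5]
```

View pics/w2.png

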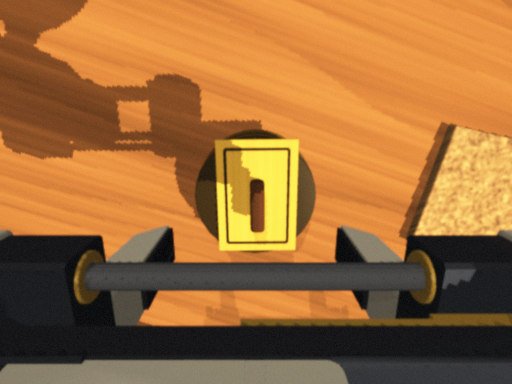

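The wrist view shows the oblong lid with its bar upright at column 257, rows 180–232, centred between the jaws. I'll descend and grip.

Request:
apply_moves([
  {"tx": -0.002,"ty": -0.001,"tz": 0.05,"yaw": 0,"grip": 1},
  {"tx": -0.002,"ty": -0.001,"tz": 0.09,"yaw": 0,"grip": 0.2},
  {"tx": -0.002,"ty": -0.001,"tz": 0.1,"yaw": 0,"grip": -0.3},
  {"tx": -0.002,"ty": -0.001,"tz": 0.1,"yaw": 0,"grip": -1},
  {"tx": -0.002,"ty": -0.001,"tz": 0.1,"yaw": 0,"grip": -1},
  {"tx": -0.002,"ty": -0.001,"tz": 0.1,"yaw": 0,"grip": -1},
  {"tx": -0.002,"ty": -0.001,"tz": 0.1,"yaw": 0,"grip": -1},
], force=25)

```text
time: 3.92
tool_pos: [0.5019, -0.2691, 0.0616]
tool_rot: [-3.14, 0.001, -2.817]
contact_force: [-0.3, 0.3, 1.2]
opening: 0.0363
```

Request:
apply_moves([
  {"tx": 0,"ty": 0,"tz": 0,"yaw": 0,"grip": -1},
  {"tx": 0,"ty": 0,"tz": 0,"yaw": 0,"grip": -1},
  {"tx": 0,"ty": 0,"tz": 0,"yaw": 0,"grip": -1},
  {"tx": 0,"ty": 0,"tz": -0.02,"yaw": 0,"grip": -1},
  {"tx": 0,"ty": 0,"tz": -0.04,"yaw": 0,"grip": -1},
  {"tx": 0,"ty": 0,"tz": -0.06,"yaw": 0,"grip": -1},
])

```text
time: 4.68
tool_pos: [0.5012, -0.2686, 0.1207]
tool_rot: [3.14, -0.001, -2.817]
contact_force: [0.4, -0.1, -2.2]
opening: 0.0116
```

Run:
```python
from h import *
go(.439,-.034,.13);go(.439,-.034,.034)
shot("w3");
```

```text
tx -0.0158 ty 0.2422 tz -0.0093 yaw 0.000 rows>=3.9 t=4.67
tx -0.0158 ty 0.2422 tz 0.0867 yaw 0.000 rows>=4.1 t=4.67
```

View pics/w3.png

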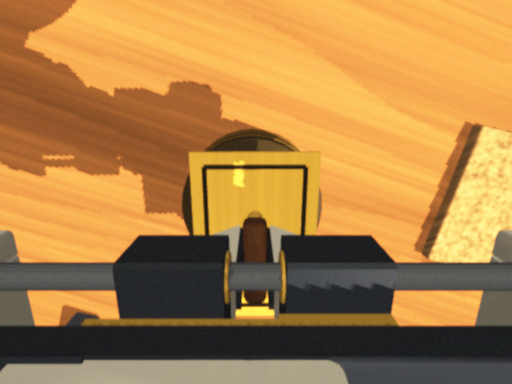

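Request:
apply_moves([
  {"tx": -0.004,"ty": 0.06,"tz": -0.01,"yaw": 0,"grip": -1},
  {"tx": -0.008,"ty": 0.12,"tz": -0.01,"yaw": 0,"grip": -1},
  {"tx": -0.012,"ty": 0.18,"tz": -0.01,"yaw": 0,"grip": -1},
  {"tx": -0.016,"ty": 0.23,"tz": 0,"yaw": 0,"grip": -1},
  {"tx": -0.016,"ty": 0.242,"tz": 0.03,"yaw": 0,"grip": -1},
  {"tx": -0.016,"ty": 0.242,"tz": 0.06,"yaw": 0,"grip": -1},
  {"tx": -0.016,"ty": 0.242,"tz": 0.08,"yaw": 0,"grip": -1},
  {"tx": -0.016,"ty": 0.242,"tz": 0.084,"yaw": 0,"grip": -1},
])

```text
time: 5.72
tool_pos: [0.4385, -0.034, 0.0353]
tool_rot: [3.14, -0.003, -2.817]
contact_force: [-1.0, 0.5, -3.1]
opening: 0.0119
```

Request:
apply_moves([
  {"tx": 0,"ty": 0,"tz": 0.0025,"yaw": 0,"grip": -1},
  {"tx": 0,"ty": 0,"tz": 0.005,"yaw": 0,"grip": -1},
  {"tx": 0,"ty": 0,"tz": 0.005,"yaw": 0,"grip": -1},
])

```text
time: 6.1
tool_pos: [0.4399, -0.0345, 0.0321]
tool_rot: [-3.141, 0.001, -2.818]
contact_force: [-1.4, -0.2, -2.3]
opening: 0.0116
```

Request:
apply_moves([
  {"tx": 0,"ty": 0,"tz": 0.001,"yaw": 0,"grip": -1},
  {"tx": 0,"ty": 0,"tz": 0.002,"yaw": 0,"grip": -1},
  {"tx": 0,"ty": 0,"tz": 0.002,"yaw": 0,"grip": -1},
])

```text
time: 6.48
tool_pos: [0.4399, -0.0345, 0.0306]
tool_rot: [-3.141, 0.001, -2.817]
contact_force: [-3.0, 0.0, 9.0]
opening: 0.0116
```

Request:
apply_moves([
  {"tx": 0,"ty": 0,"tz": 0,"yaw": 0,"grip": -0.1},
  {"tx": 0,"ty": 0,"tz": 0,"yaw": 0,"grip": -0.1},
  {"tx": 0,"ty": 0,"tz": 0,"yaw": 0,"grip": -0.1},
  {"tx": 0,"ty": 0,"tz": -0.03,"yaw": 0,"grip": -0.1},
  {"tx": 0,"ty": 0,"tz": -0.08,"yaw": 0,"grip": -0.1},
  {"tx": 0,"ty": 0,"tz": -0.13,"yaw": 0,"grip": -0.1},
])

```text
time: 7.22
tool_pos: [0.4393, -0.0343, 0.1609]
tool_rot: [3.141, -0.001, -2.817]
contact_force: [0.9, -0.7, -0.3]
opening: 0.0412
```

Run:
```python
from h import *
p,d,c=shot("top2","top")
bars(d,c,dict(ob=(.439,-.034,.048)))
shot("w4")
go(.653,.0345,.13,np.radians(170.7));go(.653,.0345,.060,np.radians(170.7))
```

```text
ob 1 c [ 0.422  -0.0433] dir deg nan sd [nan nan] [422.  -43.3   0.    0. ]
tx -0.2217 ty -0.0012 tz 0.0343 yaw 0.487 rows>=3.6 t=7.33
tx -0.2217 ty -0.0012 tz 0.1043 yaw 0.487 rows>=3.9 t=7.33h.py:30: RuntimeWarning: Degrees of freedom <= 0 for slice
  q=W[m][:,:2];k=q.mean(0);w,V=np.linalg.eigh(np.cov((q-k).T));a=np.arctan2(V[1,1],V[0,1])
  c *= np.true_divide(1, fact)
  c *= np.true_divide(1, fact)
```

View pics/w4.png

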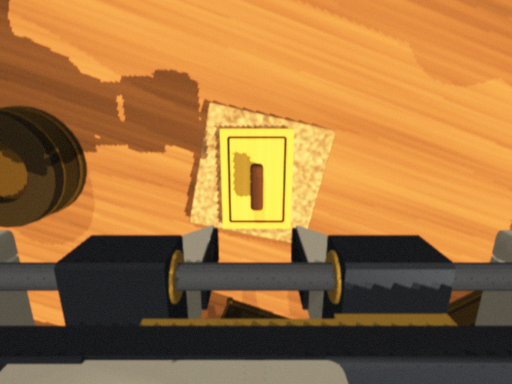

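The oblong lid lies centred and flat on the mat, with its bar at column 257, rows 163–210. The round casket at the left edge is open. Next is the round lid on the square casket.

Request:
apply_moves([
  {"tx": -0.055,"ty": 0,"tz": 0,"yaw": 0.12,"grip": -0.1},
  {"tx": -0.11,"ty": 0,"tz": 0,"yaw": 0.25,"grip": -0.1},
  {"tx": -0.17,"ty": -0.001,"tz": 0,"yaw": 0.38,"grip": -0.1},
  {"tx": -0.222,"ty": -0.001,"tz": 0,"yaw": 0.487,"grip": -0.1},
  {"tx": -0.222,"ty": -0.001,"tz": 0.02,"yaw": 0.487,"grip": -0.1},
  {"tx": -0.222,"ty": -0.001,"tz": 0.02,"yaw": 0.487,"grip": -0.1},
])

```text
time: 8.07
tool_pos: [0.6489, 0.0357, 0.1364]
tool_rot: [-3.141, -0.006, 2.979]
contact_force: [-1.0, 0.5, -0.7]
opening: 0.0412
```

Run:
```python
from h import *
p,d,c=shot("w5")
go(.653,.0345,.060,np.radians(170.7))
bars(d,c,dict(r=(.653,.0345,.078)))
```

```text
tx -0.0038 ty -0.0004 tz 0.0780 yaw -0.000 rows>=1.2 t=8.12
r 909 c [0.6526 0.0377] dir deg 170.9 sd [ 3.4 12.8] [654.5  37.5  11.5  44.3]
```

View pics/w5.png

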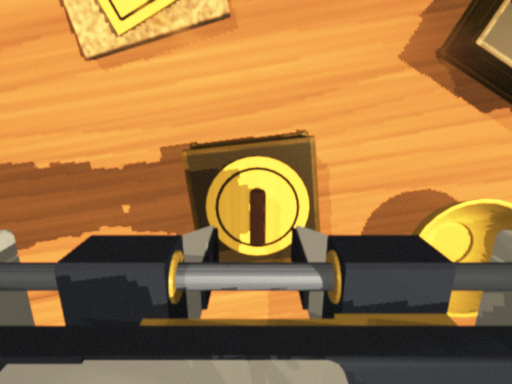

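The round lid's bar is at column 258, rows 188–245, well aligned.

Request:
apply_moves([
  {"tx": -0.004,"ty": 0.001,"tz": 0.04,"yaw": 0,"grip": -0.1},
  {"tx": -0.004,"ty": 0.001,"tz": 0.07,"yaw": 0,"grip": -0.1},
  {"tx": -0.004,"ty": 0.001,"tz": 0.077,"yaw": 0,"grip": -0.3},
  {"tx": -0.004,"ty": 0.001,"tz": 0.077,"yaw": 0,"grip": -1},
  {"tx": -0.004,"ty": 0.001,"tz": 0.077,"yaw": 0,"grip": -1},
  {"tx": -0.004,"ty": 0.001,"tz": 0.077,"yaw": 0,"grip": -1},
  {"tx": -0.004,"ty": 0.001,"tz": 0.077,"yaw": 0,"grip": -1},
  {"tx": -0.004,"ty": 0.001,"tz": 0.077,"yaw": 0,"grip": -1},
])

```text
time: 9.12
tool_pos: [0.6554, 0.0359, 0.0645]
tool_rot: [3.141, 0.003, 2.979]
contact_force: [-0.2, 0.0, 6.6]
opening: 0.0121
```

Request:
apply_moves([
  {"tx": 0,"ty": 0,"tz": 0,"yaw": 0,"grip": -1},
  {"tx": 0,"ty": 0,"tz": -0.02,"yaw": 0,"grip": -1},
  {"tx": 0,"ty": 0,"tz": -0.04,"yaw": 0,"grip": -1},
  {"tx": 0,"ty": 0,"tz": -0.06,"yaw": 0,"grip": -1},
  {"tx": 0,"ty": 0,"tz": -0.06,"yaw": 0,"grip": -1},
])

```text
time: 9.75
tool_pos: [0.6553, 0.0357, 0.1243]
tool_rot: [3.141, 0.003, 2.979]
contact_force: [0.3, -0.6, -1.6]
opening: 0.0117
```

Run:
```python
from h import *
print(robot.observe()["qpos"])
go(.5034,-.271,.13)
go(.5034,-.271,.061)
```

```text
[-6.22741841e-02  6.65724572e-01  1.26923346e+00 -3.06321165e-05
  1.20339227e+00 -1.47035896e+00]
tx 0.1002 ty -0.3272 tz -0.0057 yaw 0.000 rows>=5.5 t=9.75
tx 0.1002 ty -0.3272 tz 0.0633 yaw 0.000 rows>=5.6 t=9.75
```

Request:
apply_moves([
  {"tx": 0.018,"ty": -0.058,"tz": -0.01,"yaw": 0,"grip": -1},
  {"tx": 0.036,"ty": -0.117,"tz": -0.01,"yaw": 0,"grip": -1},
  {"tx": 0.054,"ty": -0.176,"tz": -0.01,"yaw": 0,"grip": -1},
  {"tx": 0.072,"ty": -0.235,"tz": -0.005,"yaw": 0,"grip": -1},
  {"tx": 0.09,"ty": -0.294,"tz": 0,"yaw": 0,"grip": -1},
  {"tx": 0.1,"ty": -0.327,"tz": 0.01,"yaw": 0,"grip": -1},
  {"tx": 0.1,"ty": -0.327,"tz": 0.03,"yaw": 0,"grip": -1},
  {"tx": 0.1,"ty": -0.327,"tz": 0.045,"yaw": 0,"grip": -1},
])

```text
time: 10.75
tool_pos: [0.5018, -0.2706, 0.0759]
tool_rot: [3.14, -0.002, 2.978]
contact_force: [0.7, 0.6, -1.8]
opening: 0.0117
```

Run:
```python
from h import *
shot("w6")
go(.504,-.271,.064)
```

```text
tx -0.0030 ty -0.0009 tz 0.0101 yaw 0.000 rows>=0.2 t=10.80
```

View pics/w6.png

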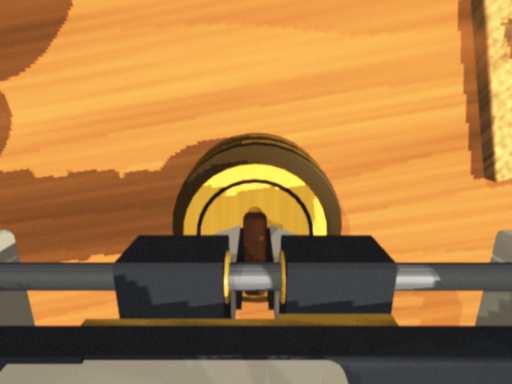

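Centred laterally over the round casket, so I'll lower it slowly.

Request:
apply_moves([
  {"tx": -0.002,"ty": 0,"tz": 0.005,"yaw": 0,"grip": -1},
  {"tx": -0.002,"ty": 0,"tz": 0.008,"yaw": 0,"grip": -1},
  {"tx": -0.002,"ty": 0,"tz": 0.01,"yaw": 0,"grip": -1},
  {"tx": -0.002,"ty": 0,"tz": 0.0115,"yaw": 0,"grip": -1},
  {"tx": -0.002,"ty": 0,"tz": 0.0115,"yaw": 0,"grip": -1},
])

```text
time: 11.42
tool_pos: [0.5048, -0.271, 0.0663]
tool_rot: [-3.142, 0.0, 2.979]
contact_force: [-0.7, 0.2, -2.0]
opening: 0.0117
```

Request:
apply_moves([
  {"tx": 0,"ty": 0,"tz": 0.0015,"yaw": 0,"grip": -1},
  {"tx": 0,"ty": 0,"tz": 0.003,"yaw": 0,"grip": -1},
  {"tx": 0,"ty": 0,"tz": 0.003,"yaw": 0,"grip": -1},
])

```text
time: 11.8
tool_pos: [0.5049, -0.2712, 0.0645]
tool_rot: [-3.141, 0.001, 2.979]
contact_force: [-3.7, 1.5, 7.7]
opening: 0.0113
```

Request:
apply_moves([
  {"tx": 0,"ty": 0,"tz": 0,"yaw": 0,"grip": -0.1},
  {"tx": 0,"ty": 0,"tz": 0,"yaw": 0,"grip": -0.1},
  {"tx": 0,"ty": 0,"tz": 0,"yaw": 0,"grip": -0.1},
  {"tx": 0,"ty": 0,"tz": -0.03,"yaw": 0,"grip": -0.1},
  {"tx": 0,"ty": 0,"tz": -0.08,"yaw": 0,"grip": -0.1},
  {"tx": 0,"ty": 0,"tz": -0.11,"yaw": 0,"grip": -0.1},
  {"tx": 0,"ty": 0,"tz": -0.11,"yaw": 0,"grip": -0.1},
])

```text
time: 12.68
tool_pos: [0.5059, -0.2719, 0.1757]
tool_rot: [-3.139, 0.005, 2.979]
contact_force: [-0.5, -0.4, -0.7]
opening: 0.0415
```

Run:
```python
from h import *
p,d,c=shot("w7")
bars(d,c,dict(r=(.504,-.271,.078)))
p,d,c=shot("top3","top")
for x,y in [(.5,-.2),(.5,-.1),(.5,0),(.5,.1),(.51,.2),(.534,.289)]: go(x,y,.17,np.radians(123))
```

```text
r 688 c [ 0.5022 -0.2702] dir deg 170.7 sd [ 3.4 12.7] [ 503.5 -270.4   11.4   43.3]
tx 0.0158 ty 0.0691 tz 0.0025 yaw 0.832 rows>=4.5 t=12.78
tx 0.0320 ty 0.1678 tz 0.0025 yaw 0.832 rows>=4.5 t=12.78
tx 0.0483 ty 0.2665 tz 0.0025 yaw 0.832 rows>=4.5 t=12.78
tx 0.0645 ty 0.3652 tz 0.0025 yaw 0.832 rows>=5.9 t=12.78
tx 0.0708 ty 0.4655 tz 0.0025 yaw 0.832 rows>=7.5 t=12.78
tx 0.0615 ty 0.5572 tz 0.0025 yaw 0.832 rows>=9.0 t=12.78
```

View pics/w7.png

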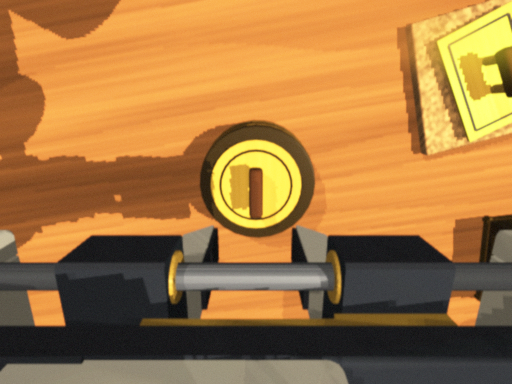

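The round lid is seated centrally on the round casket at (185,257), and its measured centre is within about 1 mm. Now the square lid.

Request:
apply_moves([
  {"tx": 0.015,"ty": 0.06,"tz": 0,"yaw": 0,"grip": -0.1},
  {"tx": 0.024,"ty": 0.12,"tz": 0,"yaw": 0.15,"grip": -0.1},
  {"tx": 0.034,"ty": 0.18,"tz": 0,"yaw": 0.3,"grip": -0.1},
  {"tx": 0.043,"ty": 0.24,"tz": 0,"yaw": 0.45,"grip": -0.1},
  {"tx": 0.053,"ty": 0.3,"tz": 0,"yaw": 0.6,"grip": -0.1},
  {"tx": 0.063,"ty": 0.36,"tz": 0,"yaw": 0.75,"grip": -0.1},
  {"tx": 0.068,"ty": 0.42,"tz": 0,"yaw": 0.832,"grip": -0.1},
  {"tx": 0.07,"ty": 0.48,"tz": 0,"yaw": 0.832,"grip": -0.1},
])

```text
time: 13.78
tool_pos: [0.5125, 0.2157, 0.1715]
tool_rot: [-3.139, -0.001, 2.146]
contact_force: [1.1, -0.5, -0.5]
opening: 0.0408
```

Run:
```python
from h import *
go(.534,.289,.15,np.radians(123))
```

```text
tx 0.0498 ty 0.0579 tz 0.0215 yaw -0.001 rows>=1.3 t=13.78
```

Request:
apply_moves([
  {"tx": 0.035,"ty": 0.04,"tz": 0.01,"yaw": 0,"grip": -0.1},
  {"tx": 0.05,"ty": 0.058,"tz": 0.02,"yaw": 0,"grip": -0.1},
  {"tx": 0.05,"ty": 0.058,"tz": 0.02,"yaw": 0,"grip": -0.1},
])

```text
time: 14.15
tool_pos: [0.5335, 0.2884, 0.1501]
tool_rot: [-3.137, -0.001, 2.149]
contact_force: [0.8, -0.5, -0.7]
opening: 0.0414
```

Run:
```python
from h import *
p,d,c=shot("w8")
go(.534,.289,.0625,np.radians(123))
bars(d,c,dict(s=(.534,.289,.078)))
```

```text
tx 0.0012 ty 0.0011 tz 0.0885 yaw 0.001 rows>=1.4 t=14.20
s 841 c [0.5338 0.2946] dir deg 124.4 sd [ 3.4 12.4] [534.5 293.4  11.8  43.1]
```

View pics/w8.png

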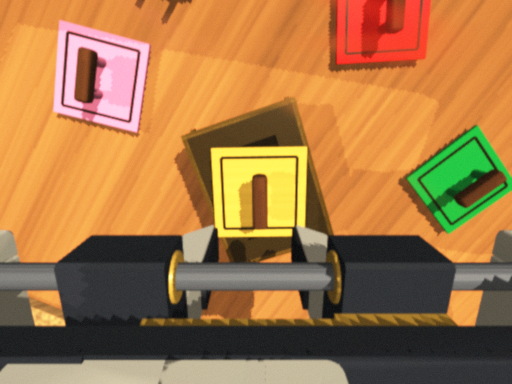

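The brass square lid's bar is at column 260, rows 175–228. The red, green and pink ones stay clear.

Request:
apply_moves([
  {"tx": 0.003,"ty": 0.002,"tz": 0.045,"yaw": -0.01,"grip": -0.1},
  {"tx": 0.003,"ty": 0.002,"tz": 0.08,"yaw": -0.01,"grip": -0.1},
  {"tx": 0.003,"ty": 0.002,"tz": 0.088,"yaw": -0.01,"grip": -0.3},
  {"tx": 0.003,"ty": 0.002,"tz": 0.088,"yaw": -0.01,"grip": -1},
  {"tx": 0.003,"ty": 0.002,"tz": 0.088,"yaw": -0.01,"grip": -1},
  {"tx": 0.003,"ty": 0.002,"tz": 0.088,"yaw": -0.01,"grip": -1},
  {"tx": 0.003,"ty": 0.002,"tz": 0.088,"yaw": -0.01,"grip": -1},
  {"tx": 0.003,"ty": 0.002,"tz": 0.088,"yaw": -0.01,"grip": -1},
])

```text
time: 15.2
tool_pos: [0.5359, 0.2912, 0.0669]
tool_rot: [3.139, 0.001, 2.157]
contact_force: [0.4, -1.6, 6.6]
opening: 0.0113
```

Request:
apply_moves([
  {"tx": 0,"ty": 0,"tz": 0,"yaw": 0,"grip": -1},
  {"tx": 0,"ty": 0,"tz": -0.02,"yaw": 0,"grip": -1},
  {"tx": 0,"ty": 0,"tz": -0.04,"yaw": 0,"grip": -1},
  {"tx": 0,"ty": 0,"tz": -0.07,"yaw": 0,"grip": -1},
  {"tx": 0,"ty": 0,"tz": -0.07,"yaw": 0,"grip": -1},
])

```text
time: 15.82
tool_pos: [0.5362, 0.2917, 0.1375]
tool_rot: [3.137, 0.001, 2.157]
contact_force: [-0.4, -0.0, -1.5]
opening: 0.0117
```

Run:
```python
from h import *
print(robot.observe()["qpos"])
go(.654,.0325,.13,np.radians(86.8));go(.654,.0325,.13,np.radians(176.8))
```

```text
[ 3.72713850e-01  5.71588896e-01  1.40660087e+00  1.57619025e-04
  1.15830700e+00 -2.13504481e-01]
tx -0.2811 ty -0.0452 tz 0.0075 yaw 0.642 rows>=4.6 t=15.82
tx -0.2811 ty -0.0452 tz 0.0075 yaw -0.929 rows>=5.0 t=15.82
```

Request:
apply_moves([
  {"tx": -0.057,"ty": -0.009,"tz": 0,"yaw": 0.12,"grip": -1},
  {"tx": -0.114,"ty": -0.018,"tz": 0,"yaw": 0.25,"grip": -1},
  {"tx": -0.17,"ty": -0.027,"tz": 0,"yaw": 0.38,"grip": -1},
  {"tx": -0.228,"ty": -0.036,"tz": 0,"yaw": 0.51,"grip": -1},
  {"tx": -0.28,"ty": -0.045,"tz": 0,"yaw": 0.642,"grip": -1},
  {"tx": -0.281,"ty": -0.045,"tz": 0.03,"yaw": 0.642,"grip": -1},
  {"tx": -0.281,"ty": -0.045,"tz": 0.055,"yaw": 0.642,"grip": -1},
  {"tx": -0.281,"ty": -0.045,"tz": 0.055,"yaw": 0.642,"grip": -1},
])

```text
time: 16.82
tool_pos: [0.6505, 0.0321, 0.0764]
tool_rot: [-3.134, -0.0, 1.514]
contact_force: [-0.1, 0.5, -2.4]
opening: 0.0119
```

Run:
```python
from h import *
shot("w9");
go(.6545,.0325,.067,np.radians(86.8))
```

```text
tx 0.0005 ty 0.0027 tz 0.0114 yaw -0.000 rows>=0.2 t=16.88
```

View pics/w9.png

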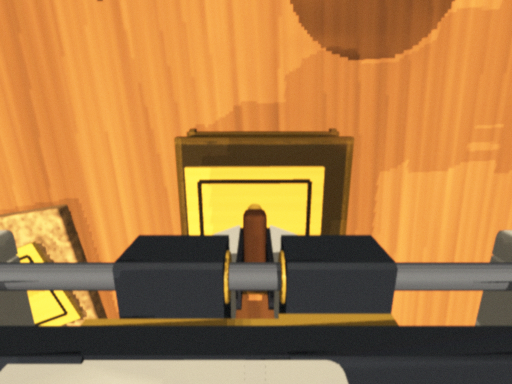

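The held lid sits about 9 px (5 mm) left of the casket's middle (columns 186–324 against 177–352). I'll shift it +4 mm in x while lowering.

Request:
apply_moves([
  {"tx": 0,"ty": 0.004,"tz": 0,"yaw": 0,"grip": -1},
  {"tx": 0,"ty": 0.004,"tz": 0.003,"yaw": 0,"grip": -1},
  {"tx": 0,"ty": 0.004,"tz": 0.003,"yaw": 0,"grip": -1},
])

```text
time: 17.25
tool_pos: [0.6569, 0.032, 0.0775]
tool_rot: [3.141, -0.0, 1.515]
contact_force: [-0.2, -0.2, -1.5]
opening: 0.0119
```

Run:
```python
from h import *
shot("w10")
go(.656,.0325,.067,np.radians(86.8)); print(robot.observe()["tool_pos"])
```

```text
tx 0.0005 ty -0.0009 tz 0.0105 yaw 0.000 rows>=0.2 t=17.30
[0.65687922 0.03197146 0.07753824]
```

View pics/w10.png

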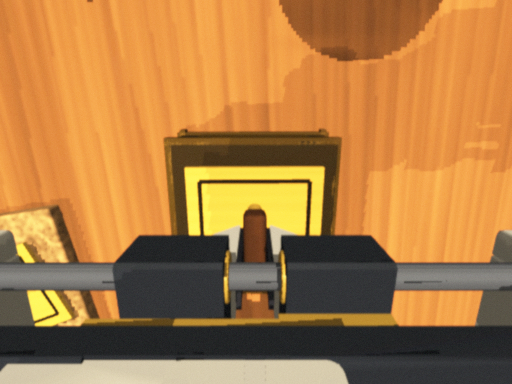

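Now the lid's columns (186–324) are centred on the casket's (167–339). I'll lower it.

Request:
apply_moves([
  {"tx": 0,"ty": -0.001,"tz": 0.005,"yaw": 0,"grip": -1},
  {"tx": 0,"ty": -0.001,"tz": 0.008,"yaw": 0,"grip": -1},
  {"tx": 0,"ty": -0.001,"tz": 0.0095,"yaw": 0,"grip": -1},
  {"tx": 0,"ty": -0.001,"tz": 0.011,"yaw": 0,"grip": -1},
  {"tx": 0,"ty": -0.001,"tz": 0.011,"yaw": 0,"grip": -1},
])

```text
time: 17.92
tool_pos: [0.6557, 0.0319, 0.067]
tool_rot: [3.142, -0.0, 1.515]
contact_force: [-3.7, -0.2, 4.6]
opening: 0.0118
```

Contact (the vertical force went from −1.5 to +4.6 N). Releasing.

Request:
apply_moves([
  {"tx": 0,"ty": 0,"tz": 0.0005,"yaw": 0,"grip": -0.1},
  {"tx": 0,"ty": 0,"tz": 0.0005,"yaw": 0,"grip": -0.1},
  {"tx": 0,"ty": 0,"tz": 0,"yaw": 0,"grip": -0.1},
  {"tx": 0,"ty": 0,"tz": -0.03,"yaw": 0,"grip": -0.1},
  {"tx": 0,"ty": 0,"tz": -0.08,"yaw": 0,"grip": -0.1},
  {"tx": 0,"ty": 0,"tz": -0.11,"yaw": 0,"grip": -0.1},
  {"tx": 0,"ty": 0,"tz": -0.11,"yaw": 0,"grip": -0.1},
])

```text
time: 18.8
tool_pos: [0.6574, 0.0319, 0.1793]
tool_rot: [3.135, -0.0, 1.515]
contact_force: [-0.0, -0.4, -0.7]
opening: 0.0414
```

Run:
```python
from h import *
p,d,c=shot("w11")
bars(d,c,dict(s=(.656,.032,.078)))
z=np.load("top3.npz")
bars(z["d"],robot.get_calibration("top"),dict(r=(.504,-.271,.078)))
for a in (18.6,):
  go(.439,-.034,.13,np.radians(a));
print(robot.observe()["qpos"])
```

```text
s 656 c [0.6555 0.0356] dir deg 87.6 sd [ 3.3 12.6] [655.2  34.1  43.5  11.3]
r 0 c [nan nan] dir deg nan sd [nan nan] [0. 0. 0. 0.]
tx -0.0780 ty -0.2132 tz 0.0469 yaw 1.190 rows>=6.4 t=18.85
[-6.80140686e-02  6.23541756e-01  1.19703356e+00  1.42854704e-04
  1.31903109e+00 -1.20688310e-02]h.py:30: RuntimeWarning: Mean of empty slice.
  q=W[m][:,:2];k=q.mean(0);w,V=np.linalg.eigh(np.cov((q-k).T));a=np.arctan2(V[1,1],V[0,1])
  ret = um.true_divide(
  avg = a.mean(axis, **keepdims_kw)
h.py:30: RuntimeWarning: Degrees of freedom <= 0 for slice
  q=W[m][:,:2];k=q.mean(0);w,V=np.linalg.eigh(np.cov((q-k).T));a=np.arctan2(V[1,1],V[0,1])
  c *= np.true_divide(1, fact)
  c *= np.true_divide(1, fact)
```

View pics/w11.png

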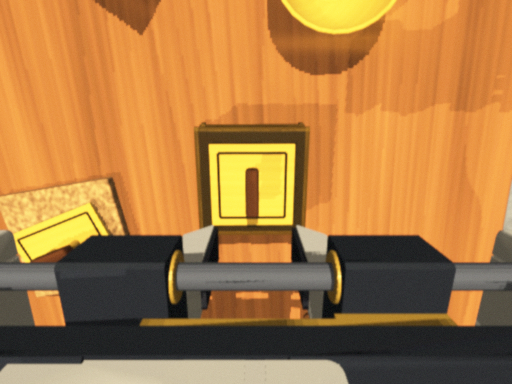

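The square lid is seated, parallel and centred (rows 143–228, columns 209–295). Now I'll fetch the oblong lid from the mat.

Request:
apply_moves([
  {"tx": -0.015,"ty": -0.05,"tz": 0,"yaw": 0.17,"grip": -0.1},
  {"tx": -0.03,"ty": -0.09,"tz": 0,"yaw": 0.34,"grip": -0.1},
  {"tx": -0.045,"ty": -0.13,"tz": 0,"yaw": 0.51,"grip": -0.1},
  {"tx": -0.06,"ty": -0.17,"tz": 0,"yaw": 0.68,"grip": -0.1},
  {"tx": -0.078,"ty": -0.213,"tz": 0,"yaw": 0.85,"grip": -0.1},
  {"tx": -0.078,"ty": -0.213,"tz": 0.02,"yaw": 1.02,"grip": -0.1},
  {"tx": -0.078,"ty": -0.213,"tz": 0.045,"yaw": 1.19,"grip": -0.1},
  {"tx": -0.078,"ty": -0.213,"tz": 0.045,"yaw": 1.19,"grip": -0.1},
])

```text
time: 19.85
tool_pos: [0.4367, -0.0336, 0.1289]
tool_rot: [-3.138, 0.005, 0.326]
contact_force: [0.0, 0.7, 0.4]
opening: 0.0412
```

Run:
```python
from h import *
p,d,c=shot("w12")
go(.439,-.034,.0335,np.radians(18.6))
bars(d,c,dict(o=(.439,-.034,.048)))
```

```text
tx 0.0011 ty 0.0006 tz 0.0965 yaw 0.004 rows>=1.5 t=19.90
o 788 c [ 0.4424 -0.0331] dir deg 18.8 sd [ 3.4 12.7] [441.2 -33.5  43.7  11.5]
```

View pics/w12.png

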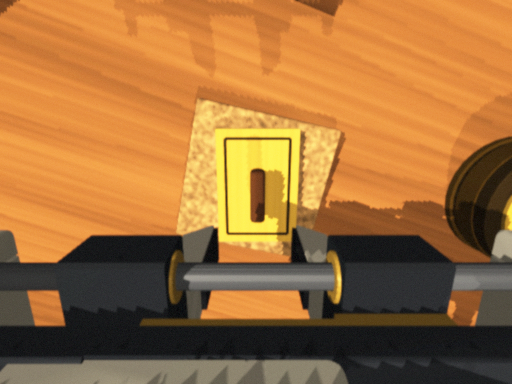

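Request:
apply_moves([
  {"tx": 0.002,"ty": 0.001,"tz": 0.05,"yaw": 0,"grip": -0.1},
  {"tx": 0.002,"ty": 0.001,"tz": 0.085,"yaw": 0,"grip": -0.1},
  {"tx": 0.002,"ty": 0.001,"tz": 0.095,"yaw": 0,"grip": -0.3},
  {"tx": 0.002,"ty": 0.001,"tz": 0.095,"yaw": 0,"grip": -1},
  {"tx": 0.002,"ty": 0.001,"tz": 0.095,"yaw": 0,"grip": -1},
  {"tx": 0.002,"ty": 0.001,"tz": 0.095,"yaw": 0,"grip": -1},
  {"tx": 0.002,"ty": 0.001,"tz": 0.095,"yaw": 0,"grip": -1},
  {"tx": 0.002,"ty": 0.001,"tz": 0.095,"yaw": 0,"grip": -1},
])

```text
time: 20.9
tool_pos: [0.4419, -0.0344, 0.0373]
tool_rot: [3.14, -0.002, 0.325]
contact_force: [-0.7, 2.1, 6.8]
opening: 0.0119
```

Request:
apply_moves([
  {"tx": 0,"ty": 0,"tz": 0,"yaw": 0,"grip": -1},
  {"tx": 0,"ty": 0,"tz": -0.02,"yaw": 0,"grip": -1},
  {"tx": 0,"ty": 0,"tz": -0.05,"yaw": 0,"grip": -1},
  {"tx": 0,"ty": 0,"tz": -0.09,"yaw": 0,"grip": -1},
  {"tx": 0,"ty": 0,"tz": -0.1,"yaw": 0,"grip": -1},
  {"tx": 0,"ty": 0,"tz": -0.1,"yaw": 0,"grip": -1},
])

```text
time: 21.65
tool_pos: [0.4409, -0.0344, 0.1362]
tool_rot: [3.141, -0.001, 0.325]
contact_force: [-0.3, -0.6, -2.7]
opening: 0.0118
```

Run:
```python
from h import *
print(robot.observe()["qpos"])
go(.534,.292,.135,np.radians(-38.4))
```

```text
[-2.51402345e-01  2.97285697e-01  1.87319324e+00  2.93213272e-05
  9.70415390e-01  9.94517402e-01]
tx 0.1924 ty -0.2796 tz 0.0012 yaw 0.995 rows>=5.4 t=21.65
```

Request:
apply_moves([
  {"tx": 0.03,"ty": -0.046,"tz": 0,"yaw": 0.15,"grip": -1},
  {"tx": 0.06,"ty": -0.093,"tz": 0,"yaw": 0.3,"grip": -1},
  {"tx": 0.09,"ty": -0.14,"tz": 0,"yaw": 0.46,"grip": -1},
  {"tx": 0.125,"ty": -0.187,"tz": 0,"yaw": 0.62,"grip": -1},
  {"tx": 0.16,"ty": -0.233,"tz": 0,"yaw": 0.78,"grip": -1},
  {"tx": 0.192,"ty": -0.279,"tz": 0,"yaw": 0.94,"grip": -1},
  {"tx": 0.192,"ty": -0.28,"tz": 0.03,"yaw": 0.995,"grip": -1},
  {"tx": 0.192,"ty": -0.28,"tz": 0.055,"yaw": 0.995,"grip": -1},
])

```text
time: 22.65
tool_pos: [0.532, 0.2927, 0.0775]
tool_rot: [3.138, 0.002, -0.669]
contact_force: [-0.8, -0.3, -2.7]
opening: 0.0119
```

Request:
apply_moves([
  {"tx": 0,"ty": 0,"tz": 0,"yaw": 0,"grip": -1},
  {"tx": 0,"ty": 0,"tz": 0,"yaw": 0,"grip": -1},
])

```text
time: 22.9
tool_pos: [0.5337, 0.2921, 0.081]
tool_rot: [3.141, 0.0, -0.67]
contact_force: [-0.1, 1.2, -2.3]
opening: 0.0119
```

Run:
```python
from h import *
shot("w13")
go(.534,.292,.067,np.radians(-38.4));print(robot.observe()["tool_pos"])
```

```text
tx 0.0000 ty 0.0003 tz 0.0147 yaw -0.000 rows>=0.2 t=22.95
[0.53413244 0.29224676 0.08173682]
```

View pics/w13.png

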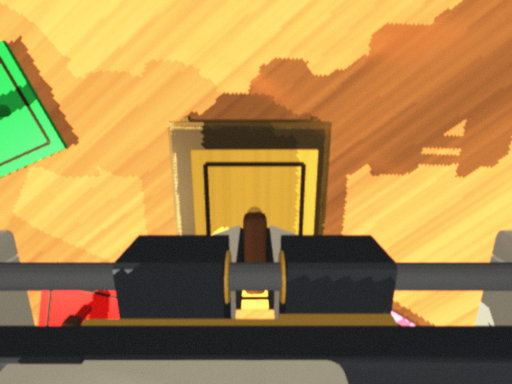

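The lid is square to the casket (columns 190–319 against 173–329), about 2 mm right. I'll shift it and lower.

Request:
apply_moves([
  {"tx": 0,"ty": -0.0015,"tz": 0.006,"yaw": 0,"grip": -1},
  {"tx": 0,"ty": -0.0015,"tz": 0.01,"yaw": 0,"grip": -1},
  {"tx": 0,"ty": -0.0015,"tz": 0.0125,"yaw": 0,"grip": -1},
  {"tx": 0,"ty": -0.0015,"tz": 0.0145,"yaw": 0,"grip": -1},
  {"tx": 0,"ty": -0.0015,"tz": 0.0145,"yaw": 0,"grip": -1},
])

```text
time: 23.58
tool_pos: [0.5346, 0.2935, 0.0673]
tool_rot: [-3.141, -0.0, -0.67]
contact_force: [-2.3, -0.5, 3.1]
opening: 0.0122
```

Request:
apply_moves([
  {"tx": 0,"ty": 0,"tz": 0.0005,"yaw": 0,"grip": -0.1},
  {"tx": 0,"ty": 0,"tz": 0.0005,"yaw": 0,"grip": -0.1},
  {"tx": 0,"ty": 0,"tz": 0,"yaw": 0,"grip": -0.1},
  {"tx": 0,"ty": 0,"tz": -0.03,"yaw": 0,"grip": -0.1},
  {"tx": 0,"ty": 0,"tz": -0.08,"yaw": 0,"grip": -0.1},
  {"tx": 0,"ty": 0,"tz": -0.13,"yaw": 0,"grip": -0.1},
  {"tx": 0,"ty": 0,"tz": -0.13,"yaw": 0,"grip": -0.1},
])

```text
time: 24.45
tool_pos: [0.5367, 0.2943, 0.2016]
tool_rot: [-3.133, -0.005, -0.67]
contact_force: [0.2, 0.3, -0.3]
opening: 0.0413
```

Run:
```python
from h import *
p,d,c=shot("w14")
bars(d,c,dict(o=(.534,.292,.078)))
go(.40,.1,.25)
```

```text
o 552 c [0.5353 0.293 ] dir deg 141.3 sd [ 3.3 12.7] [534.1 293.6  11.3  43.1]
tx 0.0142 ty 0.2360 tz -0.0513 yaw 0.000 rows>=3.9 t=24.50
```

View pics/w14.png

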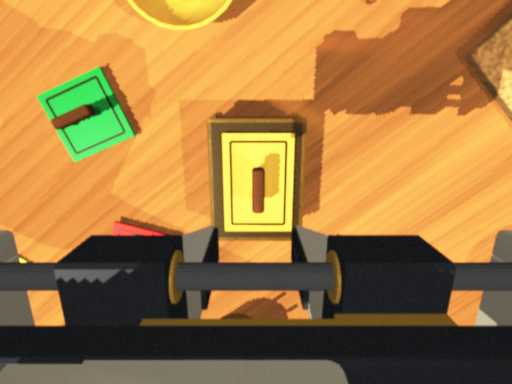

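The oblong lid is seated and parallel (columns 222–296, rows 130–233). I'll move clear for an overall check.

Request:
apply_moves([
  {"tx": 0.004,"ty": 0.06,"tz": -0.02,"yaw": 0,"grip": -0.1},
  {"tx": 0.008,"ty": 0.12,"tz": -0.04,"yaw": 0,"grip": -0.1},
  {"tx": 0.011,"ty": 0.18,"tz": -0.05,"yaw": 0,"grip": -0.1},
  {"tx": 0.014,"ty": 0.236,"tz": -0.05,"yaw": 0,"grip": -0.1},
  {"tx": 0.014,"ty": 0.236,"tz": -0.05,"yaw": 0,"grip": -0.1},
])

```text
time: 25.12
tool_pos: [0.3964, 0.0977, 0.2457]
tool_rot: [3.139, 0.002, -0.674]
contact_force: [0.3, -0.3, -0.1]
opening: 0.041
```

Run:
```python
from h import *
cs=dict(rnd=(.504,-.271,.078),sq=(.655,.033,.078),ob=(.534,.292,.078))
I=[]
for t,n in (("top9","top"),("side9","side")):
    p,d,c=shot(t,n);I.append(p);W=cloud(d,c)
    try: bars(d,c,cs)
    except Exception as e: print(n,e)
    for k,(x,y,z) in cs.items():
        m=(np.hypot(W[...,0]-x,W[...,1]-y)<.034)&(d>0)&(W[...,2]<.066)&(W[...,2]>.045)
        q=W[m]
        if len(q)>50:
            A=np.c_[q[:,:2]-[x,y],np.ones(len(q))];f=np.linalg.lstsq(A,q[:,2],rcond=None)[0];print(n,k,"plate z",round(f[2],4),"tilt",np.round(f[:2],3),len(q))
a=cv2.resize(I[0],(400,300));b=cv2.resize(I[1],(400,300))
cv2.imwrite("pics/end.png",cv2.resize(np.hstack([a,b]),(800,300))[:,:,::-1]);print(robot.observe()["contact_force"])
```

```text
rnd 63 c [ 0.5037 -0.271 ] dir deg 170.5 sd [ 3.7 12.4] [ 503.5 -272.    14.    40.7]
sq 57 c [0.6537 0.0317] dir deg 88.1 sd [ 3.6 12.2] [654.4  31.4  40.9  12. ]
ob 61 c [0.5325 0.2918] dir deg 141.3 sd [ 3.6 12.3] [533.  292.7  12.7  40.6]
top rnd plate z 0.0553 tilt [-0.    -0.004] 311
top sq plate z 0.0547 tilt [ 0.005 -0.003] 295
top ob plate z 0.0543 tilt [0.005 0.001] 309
rnd 106 c [ 0.502  -0.2738] dir deg 169.2 sd [ 3.5 12.9] [ 503.4 -273.1   12.8   44.1]
sq 68 c [0.653  0.0292] dir deg 86.9 sd [ 3.4 13.3] [653.9  31.3  44.2  11.4]
ob 12 c [0.5469 0.2784] dir deg 48.7 sd [2.4 4.1] [547.4 279.2  15.2   5.8]
side rnd plate z 0.0547 tilt [-0.01  0.  ] 459
side sq plate z 0.0542 tilt [0.012 0.01 ] 282
[ 0.22998618  0.42731884 -0.41826325]
```

View pics/top9.png

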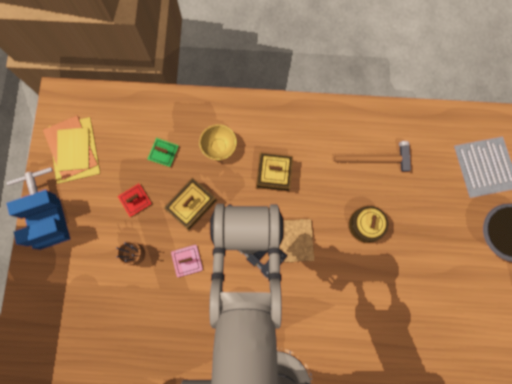

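View pics/side9.png

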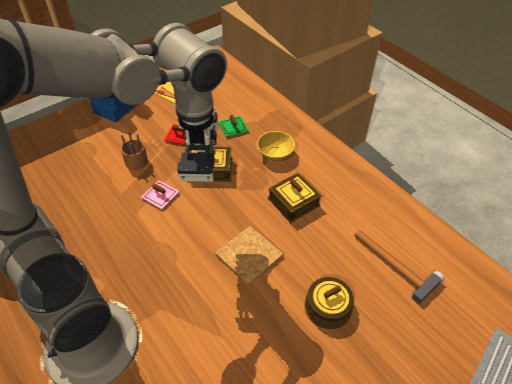

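Both views show every casket with its own lid: round at (224,371), square at (172,275) and oblong at (203,190) in the top picture. The lids lie flat, the bystanders have not moved, and the arm is clear. Handing in.

```bash
python3 -c "
from cell import robot
print(robot.hand_in())"
```

```text
the job is handed in; nothing more can be done
None
```

I parked the oblong lid on the cork mat, put the round and square lids on their own caskets, then moved the oblong lid from the mat to its casket. I handed in at about 25 s of the 102 s allowed; the hand-in reports no verdict.

**Last checks:**
- **Centring:** in the top view, each lid was within about 2–3 mm of its casket's centre.
- **Flatness and angle:** the plates were at 54–55 mm with under 1° of tilt. The square and oblong lids were parallel to their caskets within about 2°.
- **Bystanders:** by eye, the hammer, bowl, cup and coloured look-alikes had not moved.

**Disagreements and gaps:**
- The side camera's positions differ from the top camera's by 2–3 mm.
- The wrist view put the square casket about 2 mm further out in x than the top view did. I placed the square lid by the wrist view.
- The arm hid the oblong lid from the side camera at the end, so only the top and wrist views confirm it.
- My first move call was refused because its rows lacked the yaw and grip values; nothing moved.

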